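Cap the open connector stud on the power unit

TASK

Pull open the drawer of the small white parts unit by its handle, take out the blue snap cap and press it, open end down, onto the bare brass stud on top of the silver power unit until it clicks. Do not stop at the click: keep pressing firmly so that the cap squeezes the black rubber seal ring all the way down, and finish there, with the gripper still on the cap and still pressing. Leave the screwdriver and the bottle alone, and the aluminium foot in the drawer.

Things in the scene. Friction and masses are not known exactly. Their poses are not given: they have to be found in the camera images.
- unit: small white parts cabinet with a single silver-fronted drawer, 220 (x) x 260 (y) x 90 mm high, fixed to the bench (its place and yaw differ each time). Origin: centre of its underside; its own -x is the front, where the drawer comes out; z up.
- unit_drawer0 (a joint): how far the drawer is pulled out, m: 0 shut, 0.15 fully out; light slide with about 1 N of friction, it stays where it is left. It starts shut or up to 20 mm open.
- unit_drawer0_handle (a point): middle of the drawer's copper-coloured bar handle; moves with the drawer. Bar about 10 mm thick, 120 mm long, level along the unit's y, centre line 35 mm out from the drawer front, 38 mm below the cabinet's top; the space behind it is free from above, so it can be hooked or pinched from above. Axes as unit.
- drawer_floor (a point): centre of the drawer's inner floor (moves with the drawer). The inside is 175 mm (along x) by 218 mm (along y), walls 46 mm high above this floor. Axes as unit.
- cap: blue plastic snap cap, upright (open end down) in the front part of the drawer, centre 35 to 72 mm behind the drawer front's inner face. Skirt 46 mm across, 30 mm high, with a flat shoulder on top; above it a round grip knob 26 mm across, 20 mm high (50 mm in all); about 45 g. Any yaw fits. Origin: centre of its underside; z up to the knob.
- cap_grip (a point): centre of the cap's knob, 40 mm above the cap's underside (10 mm above the shoulder). Fingers closed on the knob can rest with their tips on the shoulder, which then also carries the push. In the drawer there is more room for the fingers to the cap's sides (along the unit's y) than in front of it.
- device: silver power unit with its connector panel on top, fixed to the bench (place and yaw differ), 240 (x) x 250 (y) mm; panel 70 mm above the bench, side frames 85 mm, three blue socket lids up to 96 mm high on its far half. Two black-capped round connectors, 18 mm high, stand 85 mm to either side of the stud. Origin: centre of its underside; z up.
- stud_foot (a point): foot of the bare upright brass stud, on its axis, at panel height, 70 mm above the bench; 60 mm towards the device's own -x from its centre; axes as device. The stud is 24 mm across and 24 mm tall, its top 6 mm tapering to 12 mm across.
- stud_tip (a point): top of the brass stud, on its axis, 24 mm above the foot.
- seal (a joint): compression of the black rubber seal ring (52 mm across) round the stud's foot, m: 0 free (its top 6 mm above the foot) to 0.004 squeezed fully down (hard stop, cap's underside 2 mm above the foot). Spring of about 5 N/mm with 2 N preload. A clicked cap left alone squeezes it only 1 to 1.5 mm; holding it fully down takes about 15 N of push on the cap (10 N leaves it 0.5 to 1 mm short).
- foot: round aluminium equipment foot, 40 mm across, 18 mm high, lying in the drawer behind the cap; bystander.
- driver: screwdriver with an orange handle, 170 mm long, lying on the bench between the parts unit and the power unit; bystander. Along its own x.
- bottle: upright bottle, 44 mm across, 110 mm high, on the bench beyond; bystander. Origin: centre of its underside.
- cap_mouth (a point): the same point as the cap's origin, centre of the open underside. Inside the cap: mouth 36 mm wide, an inward snap lip 29 mm wide lying 5 to 8 mm above the underside, ceiling 24 mm above the underside.
- stud_catches (a point): on the stud's axis, 13.5 mm above the foot: height of four sprung round steel catches, 33 mm across together. The cap's lip meets them with the cap's underside some 12 mm above the foot; about 9 to 13 N of push gets it past, and the force drops (the click) with the underside about 6 to 7 mm above the foot, just as it meets the seal.

How it is judged (in metres and radians):
On the way, in this order (a step that is already met when the one before it is completed fails the run):
1. the drawer is pulled open (value of joint unit_drawer0 above 0.07 m), for 0.2 s.
2. the cap has clicked onto the stud (z of cap in the frame of stud_foot below 0.0062 m and horizontal distance between cap and stud_foot below 0.003 m and angle between the z axis of cap and the z axis of stud_foot, either way round below 0.12 rad), for 0.2 s.
At the end, for the whole second after the job is handed in: The cap sits upright (within 7 degrees) and centred (within 3 mm) on the stud, its lip below the catches (underside less than 4.5 mm above the stud's foot), the seal ring is held squeezed by more than 3 of its 4 mm, and the gripper's fingers are still on the cap with more than 3 N (value of joint seal above 0.003 m and z of cap in the frame of stud_foot below 0.0045 m and horizontal distance between cap and stud_foot below 0.003 m and angle between cap's own z axis and vertical below 0.12 rad and contact force between the fingers and cap above 3 N); the arm keeps its last pose, push and grip.
It fails at once if the screwdriver was pushed away (distance of driver from where it was at the start of the episode above 0.03 m).
It fails at once if the bottle was pushed away or tipped (distance of bottle from where it was at the start of the episode above 0.03 m or angle between bottle's own z axis and vertical above 0.5 rad).
It fails at once if the aluminium foot was taken out of the drawer (z of foot in the frame of drawer_floor above 0.05 m).
It also fails if it takes over 70 s, if anything falls off the work surface, if the arm or the gripper's body presses on something with over 40 N, if the wrist force passes 120 N, or if a joint passes its speed limit or range.

ROBOT

A 6-joint arm with a two-finger parallel gripper is mounted at the origin on the work surface. World frame = base frame: x ahead of the robot, y to its left, z up, the work surface at z = 0. Lengths are in mm, angles in rad, forces in N, time in s.
With the tool pointing down it reaches from about 350 to 950 mm from the base axis. Payload 17.4 kg.
Tool frame: the origin (TCP) lies at the very end of the fingers, on their centre line; the grasp point (between the pads) lies 19 mm behind it; z points along the fingers, y is the direction in which the jaws open and shut (so a half turn about z gives the same grasp; the last joint's range is limited). The gripper opens to 93 mm and grips with 3 to 60 N. Pads are 15 mm wide; open, the fingers measure 128 mm over their backs; the gripper's body (75 mm by 188 mm) begins 65 mm behind the grasp point.
Start: joints at [1.095, 0.116, 1.442, -0, 1.584, -0.038], TCP at [286.173, 611.341, 218.646] pointing down, gripper open.
Joint ranges: [-2.83, 2.83], [-0.83, 2.19], [0.07, 2.5], [-1.14, 4.28], [0.01, 3], [-2.97, 2.97]. Speed limits (rad/s): [1.89, 1.89, 2.22, 3.14, 3.14, 3.14].

INTERFACE

Orientations are given as a unit quaternion [x, y, z, w].
In Python, from workcell import manip, camera, get_calibration gives the robot as it stands.
- The arm moves only by the tool jog_arm, never from a script. Its argument "motion" is a list of rows, each an object with "delta_pos": the shift along the world's x, y, z in m, a list of three; "spin": the turn about the world's z in rad. A call has 1 to 5 rows; each row shifts and turns the commanded pose from where the row before left it; what a row does not reach is not made up. A row lasts 1/10 s, in which the tool goes at most 50 mm and 8.59 degrees, less where a joint would pass 70% of its speed; a pose out of reach is approached as far as the arm can. A call is refused whole if a number of a shift passes 0.05 or a number of a turn 0.15, either way. A call with a gripper value outside its range is refused whole. "grip" is the finger opening in m, from 0 to 0.093, set as the call begins (left out, the last holds). The fingers move at their own pace and stop on an object; "force" is the grip in N (left out, the last holds). Time passes only in rows, so rows that do not move let the fingers close. It gives the time, the measured TCP pose, the force and the opening at its end, in the units of the state.
- manip.sense(): the state, without advancing time (a new reading comes with each control period).
- camera(name): name is "scene" or "top"; returns the picture (480x640x3 uint8, blue, green, red); there is no depth.
- get_calibration(name): a dict with "fx", "fy", "cx", "cy" (pixels), "T" (4x4, takes a point from camera to world coordinates). Camera axes: x right, y down, z forward; pixel columns grow to the right and rows downward; lengths in mm; the calibration is good to about 2 mm. A picture is of the moment at which its call begins. get_calibration takes no time and is no camera call.
- manip.hand_in(): hands the job in, once; it reports no verdict.
The state is a dict: "time_s": time; "qpos": joint angles; "qd": joint speeds; "joint_torque": joint torques, N m; "ee_pos": TCP position; "tcp_rot": TCP orientation; "force": force on the tool from outside, world axes, zero at the start; "wrist_torque": the same for the moment, N m; "width": finger opening in mm.
Only numpy, scipy, OpenCV 4.12 (cv2) and the standard library are available. Lean on these libraries where they do the work, as an engineer would, in place of code of your own. Each camera call takes 0.05 s, during which the arm holds its last target.

## Working session

There is one attempt and no reset: what is moved stays moved. The work goes in short steps, Python scripts to look and compute and a tool call to move; the robot and the scene stay as the last step left them, time stands still between calls to the robot, and variables do not carry over. Pictures are saved under pics/ and viewed, and the job is handed in when it is done.

Besides the shell and the picture viewer there is one more tool, called after "Request:" by a JSON object that holds its "op" and its "data", one argument or row to a line. jog_arm: Moves the arm, as the interface text tells. Its arguments: {"type":"object","properties":{"motion":{"type":"array","items":{"type":"object","properties":{"delta_pos":{"type":"array","items":{"type":"number"}},"spin":{"type":"number"}}}},"grip":{"type":"number"},"force":{"type":"number"}},"required":["motion"]}

```bash
mkdir -p pics; python3 - <<'E'
from workcell import manip,camera,get_calibration
import cv2
s=manip.sense();print(s)
for n in("scene","top"):
    cv2.imwrite(f"pics/{n}0.png",camera(n));print(n,get_calibration(n))
E
```

```text
{'time_s': 0.0, 'qpos': array([ 1.09523635e+00,  1.16501214e-01,  1.44226743e+00,  6.86443767e-06,
        1.58400071e+00, -3.78122291e-02]), 'qd': array([-0.0008734 ,  0.00047455, -0.00112332,  0.00087027,  0.00044111,
       -0.00034716]), 'joint_torque': array([-8.17566961e-04, -7.21256590e+01, -6.22613382e+01,  7.79348798e-02,
        2.38292530e-02, -8.19708384e-05]), 'ee_pos': array([286.05269806, 611.16456329, 217.89356815]), 'tcp_rot': array([ 2.17130423e-01,  9.76142425e-01, -5.68205197e-04, -1.52688562e-04]), 'force': array([-0.56441575,  0.48649597, -0.34952029]), 'wrist_torque': array([-0.01543714, -0.01853822,  0.00229681]), 'width': 93.19578154925048}
scene {'fx': 496.762262647735, 'fy': 496.762262647735, 'cx': 321.7930126188948, 'cy': 236.81268943599048, 'T': array([[ 8.68553135e-01,  3.07519018e-01, -3.88648306e-01,
         1.02199933e+03],
       [ 4.95594790e-01, -5.37165259e-01,  6.82524204e-01,
        -6.89446428e+02],
       [ 1.12080490e-03, -7.85420612e-01, -6.18961393e-01,
         7.19085859e+02],
       [ 0.00000000e+00,  0.00000000e+00,  0.00000000e+00,
         1.00000000e+00]])}
top {'fx': 488.82312837591064, 'fy': 488.82312837591064, 'cx': 316.80969325392397, 'cy': 237.8144994129147, 'T': array([[-1.42541922e-02, -9.97601612e-01,  6.77336016e-02,
         5.73867964e+02],
       [-9.99726343e-01,  1.54756324e-02,  1.75426134e-02,
        -1.51669643e+01],
       [-1.85487597e-02, -6.74650101e-02, -9.97549205e-01,
         1.01699591e+03],
       [ 0.00000000e+00,  0.00000000e+00,  0.00000000e+00,
         1.00000000e+00]])}
```

View pics/scene0.png

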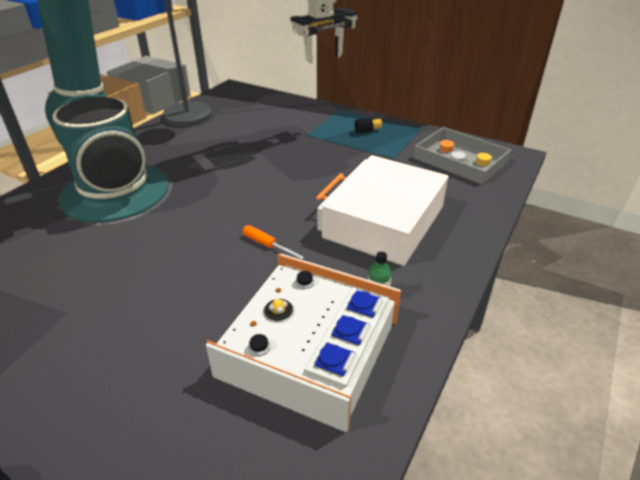

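View pics/top0.png

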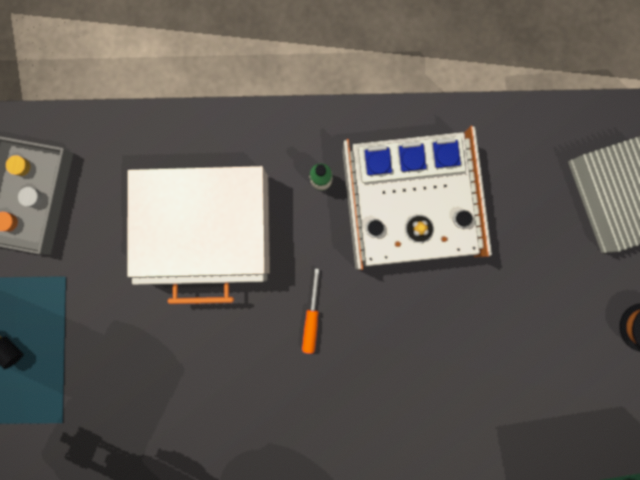

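```bash
cat > h.py <<'E'
import numpy as np, cv2
from workcell import manip,camera,get_calibration
def ray(n,u,v):
    c=get_calibration(n);T=np.array(c["T"])
    d=T[:3,:3]@np.array([(u-c["cx"])/c["fx"],(v-c["cy"])/c["fy"],1]);return T[:3,3],d/np.linalg.norm(d)
def onz(n,u,v,z):
    o,d=ray(n,u,v);return o+d*(z-o[2])/d[2]
def tri(p,q):
    A=np.zeros((3,3));b=np.zeros(3);R=[ray("top",*p),ray("scene",*q)]
    for o,d in R:
        P=np.eye(3)-np.outer(d,d);A+=P;b+=P@o
    x=np.linalg.solve(A,b);return x,[np.linalg.norm((np.eye(3)-np.outer(d,d))@(x-o)) for o,d in R]
def blobs(im,lo,hi,roi=None,amin=10):
    h=cv2.cvtColor(im,cv2.COLOR_BGR2HSV);m=cv2.inRange(h,np.array(lo),np.array(hi))
    if roi:
        k=np.zeros_like(m);x0,y0,x1,y1=roi;k[y0:y1,x0:x1]=255;m&=k
    n,l,s,c=cv2.connectedComponentsWithStats(m)
    return [(c[i].round(1),s[i].tolist(),cv2.minAreaRect(np.argwhere(l==i)[:,::-1].astype(np.float32))) for i in range(1,n) if s[i][4]>=amin],m
E
python3 - <<'E'
from h import *
t=cv2.imread("pics/top0.png");s=cv2.imread("pics/scene0.png")
for nm,im,lo,hi,roi in [("handle",t,(3,120,100),(18,255,255),(160,280,245,310)),("stud t",t,(18,90,120),(35,255,255),(400,205,440,250)),("stud s",s,(15,90,100),(35,255,255),(260,290,300,325)),
 ("blk t",t,(0,0,0),(180,255,75),(360,200,480,245)),("blk s",s,(0,0,0),(180,255,75),(240,265,320,360)),("blue t",t,(110,150,60),(130,255,255),(355,135,470,180)),
 ("white unit",t,(0,0,190),(180,60,255),(110,150,290,278)),("dev t",t,(0,0,150),(180,60,255),(340,120,500,270)),("handle s",s,(3,120,100),(18,255,255),(310,170,350,205))]:
    for b in blobs(im,lo,hi,roi,20)[0]: print(nm,b)
cv2.imwrite("pics/crop.png",np.hstack([cv2.resize(t[260:320,100:280],None,fx=4,fy=4)]))
cv2.imwrite("pics/crop2.png",np.hstack([cv2.resize(t[205:255,390:450],(480,400),interpolation=0),cv2.resize(s[285:330,250:304],(320,400)[:2],interpolation=0)]))
E
```

```text
handle (array([199.9, 297.5]), [167, 283, 67, 21, 587], ((199.88107299804688, 293.4337463378906), (19.87853240966797, 66.04613494873047), 88.87670135498047))
stud t (array([420.4, 227.6]), [414, 221, 14, 14, 121], ((420.53662109375, 227.8292999267578), (11.55685806274414, 11.556859970092773), 38.65980529785156))
stud s (array([277.6, 304.8]), [271, 299, 15, 15, 129], ((277.59429931640625, 305.8302001953125), (13.461333274841309, 13.59869384765625), 74.05460357666016))
blk t (array([463.8, 218.2]), [456, 211, 16, 15, 178], ((464.0000305175781, 218.0), (14.142135620117188, 14.142135620117188), 45.0))
blk t (array([419. , 229.2]), [407, 217, 25, 24, 255], ((419.0, 228.5), (23.0, 24.0), 90.0))
blk t (array([375.4, 227.5]), [369, 221, 14, 14, 163], ((375.5, 227.5), (13.0, 13.0), 90.0))
blk s (array([304.3, 277.8]), [297, 271, 15, 14, 161], ((304.0, 277.5), (13.0, 14.0), 90.0))
blk s (array([278.1, 313.1]), [265, 303, 27, 17, 208], ((277.9077453613281, 311.34539794921875), (26.117374420166016, 15.78028678894043), 2.8624050617218018))
blk s (array([258.2, 342.8]), [250, 335, 18, 17, 231], (
[... 637 characters left out ...]
 ((195.49998474121094, 221.99996948242188), (109.99998474121094, 134.99996948242188), 90.0))
dev t (array([481.8, 191.2]), [473, 127, 18, 128, 279], ((481.6730041503906, 190.4775848388672), (128.1316680908203, 2.240514039993286), 82.61395263671875))
dev t (array([416., 203.]), [352, 133, 131, 132, 11219], ((416.10980224609375, 198.48779296875), (122.46856689453125, 120.92251586914062), 83.6598129272461))
dev t (array([351.4, 204.5]), [344, 140, 17, 129, 441], ((351.3963928222656, 204.06707763671875), (128.76316833496094, 3.423377275466919), 83.6598129272461))
handle s (array([329.7, 186.3]), [316, 173, 30, 28, 224], ((330.2500305175781, 187.25), (7.77817440032959, 36.769554138183594), 45.0))
```

View pics/crop.png

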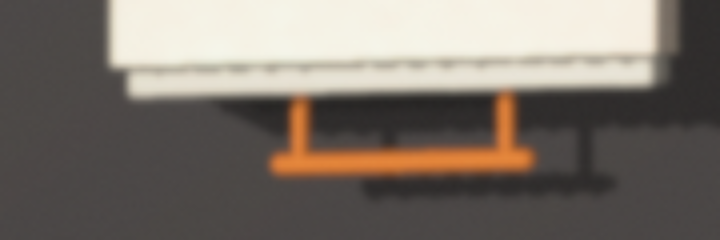

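View pics/crop2.png

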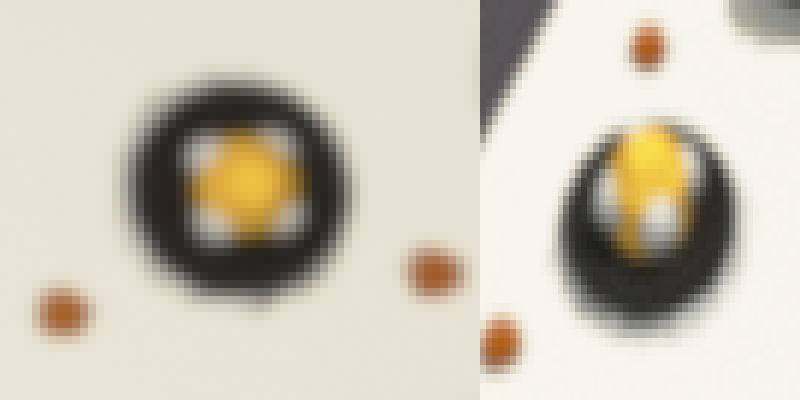

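```bash
python3 - <<'E'
from h import *
t=cv2.imread("pics/top0.png");s=cv2.imread("pics/scene0.png")
# handle
a=onz("top",168,300.6,52);b=onz("top",233,299.3,52);print("handle",a,b,(a+b)/2,np.degrees(np.arctan2(a[0]-b[0],a[1]-b[1])))
m=blobs(t,(3,120,100),(18,255,255),(160,280,245,310),20)[1]
bar=np.argwhere(m>0)[:,::-1];bar=bar[bar[:,1]>=297]
P=np.array([onz("top",u+0.,v+0.,52)[:2] for u,v in bar]);print("bar mean",P.mean(0),P.min(0),P.max(0)); l=cv2.fitLine(P.astype(np.float32),2,0,.01,.01).ravel();print(l,np.degrees(np.arctan2(-l[0],l[1])))
# unit top corners
m=blobs(t,(0,0,190),(180,60,255),(110,150,290,278),20)[1]
c=max(cv2.findContours(m,0,1)[0],key=cv2.contourArea)
q=cv2.approxPolyDP(c,6,True)[:,0];Q=[onz("top",*p,90)[:2].round(1) for p in q];print(q.tolist(),Q)
# stud
print("tip tri",tri((421,227.9),(278.7,301.9)),onz("top",421,227.9,94),onz("scene",278.7,301.9,94))
# ring centre at z~76..: top
pc=[onz("top",464,218.0,88),onz("top",375.4,227.5,88)];print("conn",pc,np.mean(pc,0))
pc=[onz("scene",304.2,277.8,88),onz("scene",258.2,342.8,88)];print("conn s",pc,np.mean(pc,0))
# ring outer
for n,im,roi in(("top",t,(400,205,445,250)),("scene",s,(262,290,296,328))):
    w=cv2.inRange(im,(0,0,0),(135,135,135)); h=cv2.cvtColor(im,cv2.COLOR_BGR2HSV)
    k=np.zeros_like(w);k[roi[1]:roi[3],roi[0]:roi[2]]=255;g=((im.max(2)<130)|(h[...,1]>120)).astype(np.uint8)*255&k
    nn,l,st,ce=cv2.connectedComponentsWithStats(g);i=1+np.argmax(st[1:,4]);c=max(cv2.findContours((l==i).astype(np.uint8),0,1)[0],key=cv2.contourArea)
    e=cv2.fitEllipse(cv2.convexHull(c));print(n,st[i],e,onz(n,*e[0],76))
E
```

```text
handle [519.79985321 297.19027596  52.        ] [520.65221108 168.52078503  52.        ] [520.22603214 232.8555305   52.        ] -0.3795444763736272
bar mean [520.27531451 234.44642612] [513.77782434 168.51404427] [526.75687786 299.18235406]
[2.8973341e-03 9.9999583e-01 5.2027533e+02 2.3444643e+02] -0.16600522
[[262, 168], [129, 170], [128, 275], [262, 277]] [array([773. , 104.7]), array([773.8, 362.3]), array([571.4, 361.8]), array([564. , 106.1])]
tip tri (array([ 653.21788582, -195.72059239,   92.12959005]), [np.float64(0.9884963326214499), np.float64(0.9884963326216047)]) [ 652.24666671 -195.91893435   94.        ] [ 655.15468258 -196.66961756   94.        ]
conn [array([ 670.33293096, -279.00212542,   88.        ]), array([ 654.89421881, -110.64987494,   88.        ])] [ 662.61357489 -194.82600018   88.        ]
conn s [array([ 658.34295678, -116.64526466,   88.        ]), array([ 673.65750857, -284.75055027,   88.        ])] [ 666.00023268 -200.69790746   88.        ]
top [406 216  27  26 498] ((419.3523864746094, 228.45684814453125), (25.961706161499023, 27.035371780395508), 124.7228775024414) [ 652.75002796 -196.25432479   76.        ]
scene [264 299  29  22 410] ((277.87054443359375, 309.8270263671875), (21.259666442871094, 29.141929626464844), 80.83299255371094) [ 654.05862284 -199.36100042   76.        ]
```

Request:
{"op": "jog_arm", "data": {
  "grip": 0.026,
  "motion": [
    {"delta_pos": [0.0156, -0.0252, 0], "spin": -0.0755},
    {"delta_pos": [0.0156, -0.0252, 0], "spin": -0.0755},
    {"delta_pos": [0.0156, -0.0252, 0], "spin": -0.0755},
    {"delta_pos": [0.0156, -0.0252, 0], "spin": -0.0755},
    {"delta_pos": [0.0156, -0.0252, 0], "spin": -0.0755}
  ]
}}

```text
time_s: 0.6
ee_pos: [364.6, 484.2, 218.3]
tcp_rot: [0.398, 0.917, -0.0, -0.0]
force: [0.6, 0.1, -0.3]
width: 57.6
```

Request:
{"op": "jog_arm", "data": {
  "motion": [
    {"delta_pos": [0.0156, -0.0252, 0], "spin": -0.0755},
    {"delta_pos": [0.0156, -0.0252, 0], "spin": -0.0755},
    {"delta_pos": [0.0156, -0.0252, 0], "spin": -0.0755},
    {"delta_pos": [0.0156, -0.0252, 0], "spin": -0.0755},
    {"delta_pos": [0.0156, -0.0252, 0], "spin": -0.0755}
  ]
}}

```text
time_s: 1.1
ee_pos: [442.5, 358.2, 218.4]
tcp_rot: [0.563, 0.827, -0.0, -0.0]
force: [0.0, -0.2, -0.2]
width: 26.1
```

Request:
{"op": "jog_arm", "data": {
  "motion": [
    {"delta_pos": [0.0156, -0.0252, 0], "spin": -0.0755},
    {"delta_pos": [0.0156, -0.0252, 0], "spin": -0.0755},
    {"delta_pos": [0.0156, -0.0252, 0], "spin": -0.0755},
    {"delta_pos": [0.0156, -0.0252, 0], "spin": -0.0755},
    {"delta_pos": [0.0156, -0.0252, 0], "spin": -0.0755}
  ]
}}

```text
time_s: 1.6
ee_pos: [520.6, 232.2, 218.4]
tcp_rot: [0.708, 0.706, -0.0, -0.0]
force: [-0.4, 0.4, -0.8]
width: 26.1
```

Request:
{"op": "jog_arm", "data": {
  "motion": [
    {"delta_pos": [0, 0, -0.04]},
    {"delta_pos": [0, 0, -0.04]},
    {"delta_pos": [0, 0, -0.03]},
    {"delta_pos": [0, 0, 0]},
    {"delta_pos": [0, 0, 0]}
  ]
}}

```text
invalid input
```

Request:
{"op": "jog_arm", "data": {
  "motion": [
    {"delta_pos": [0.0, 0.0, -0.04], "spin": 0.0},
    {"delta_pos": [0.0, 0.0, -0.04], "spin": 0.0},
    {"delta_pos": [0.0, 0.0, -0.03], "spin": 0.0},
    {"delta_pos": [0.0, 0.0, 0.0], "spin": 0.0}
  ]
}}

```text
time_s: 2.0
ee_pos: [518.2, 232.4, 104.2]
tcp_rot: [0.707, 0.707, -0.003, -0.001]
force: [0.2, -1.5, 0.6]
width: 26.0
```

```bash
python3 - <<'E'
from h import *
t=camera("top");s=camera("scene");print(manip.sense()["ee_pos"])
cv2.imwrite("pics/a1.png",np.hstack([cv2.resize(t[200:340,110:290],(400,311)),cv2.resize(s[90:230,260:440],(400,311))]))
E
```

```text
[520.23389318 233.3936302  109.37129485]
```

View pics/a1.png

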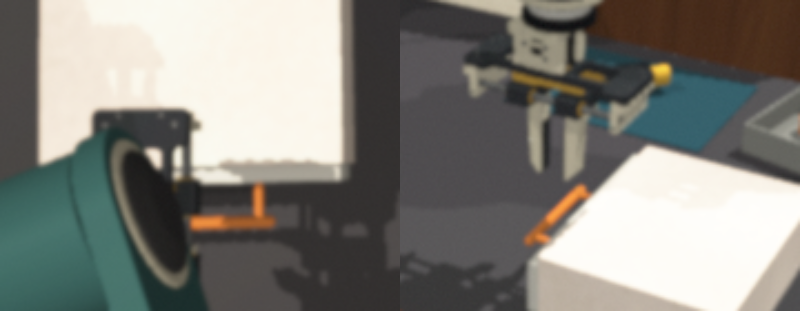

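The scene view shows the open fingers above the copper handle, straddling it along x. I'll go down now.

Request:
{"op": "jog_arm", "data": {
  "motion": [
    {"delta_pos": [0.0, 0.0, -0.02], "spin": 0.0},
    {"delta_pos": [0.0, 0.0, -0.02], "spin": 0.0},
    {"delta_pos": [0.0, 0.0, -0.01], "spin": 0.0},
    {"delta_pos": [0.0, 0.0, -0.005], "spin": 0.0},
    {"delta_pos": [0.0, 0.0, 0.0], "spin": 0.0}
  ]
}}

```text
time_s: 2.6
ee_pos: [520.5, 233.5, 54.4]
tcp_rot: [0.707, 0.707, 0.0, 0.0]
force: [0.8, -0.2, -0.0]
width: 25.9
```

Request:
{"op": "jog_arm", "data": {
  "motion": [
    {"delta_pos": [0.0, 0.0, -0.01], "spin": 0.0},
    {"delta_pos": [0.0, 0.0, -0.008], "spin": 0.0},
    {"delta_pos": [0.0, 0.0, 0.0], "spin": 0.0}
  ]
}}

```text
time_s: 2.9
ee_pos: [519.6, 233.1, 34.4]
tcp_rot: [0.707, 0.707, -0.001, -0.0]
force: [0.4, -0.4, 0.3]
width: 26.1
```

Request:
{"op": "jog_arm", "data": {
  "grip": 0.0,
  "force": 15,
  "motion": [
    {"delta_pos": [0.0, 0.0, 0.0], "spin": 0.0},
    {"delta_pos": [0.0, 0.0, 0.0], "spin": 0.0},
    {"delta_pos": [0.0, 0.0, 0.0], "spin": 0.0},
    {"delta_pos": [0.0, 0.0, 0.0], "spin": 0.0}
  ]
}}

```text
time_s: 3.3
ee_pos: [519.7, 233.4, 35.9]
tcp_rot: [0.707, 0.707, -0.0, -0.0]
force: [-6.4, -0.2, 3.1]
width: 10.3
```

Request:
{"op": "jog_arm", "data": {
  "motion": [
    {"delta_pos": [-0.01, 0.0, 0.0], "spin": 0.0},
    {"delta_pos": [-0.015, 0.0, 0.0], "spin": 0.0},
    {"delta_pos": [-0.015, 0.0, 0.0], "spin": 0.0},
    {"delta_pos": [-0.015, 0.0, 0.0], "spin": 0.0},
    {"delta_pos": [-0.015, 0.0, 0.0], "spin": 0.0}
  ]
}}

```text
time_s: 3.8
ee_pos: [449.4, 232.8, 35.9]
tcp_rot: [0.707, 0.707, 0.0, 0.001]
force: [0.9, -5.6, 2.3]
width: 11.0
```

Request:
{"op": "jog_arm", "data": {
  "motion": [
    {"delta_pos": [-0.015, 0.0, 0.0], "spin": 0.0},
    {"delta_pos": [-0.015, 0.0, 0.0], "spin": 0.0},
    {"delta_pos": [-0.015, 0.0, 0.0], "spin": 0.0},
    {"delta_pos": [-0.01, 0.0, 0.0], "spin": 0.0},
    {"delta_pos": [0.0, 0.0, 0.0], "spin": 0.0}
  ]
}}

```text
time_s: 4.3
ee_pos: [394.0, 232.3, 35.9]
tcp_rot: [0.707, 0.707, -0.001, 0.001]
force: [-0.1, -11.5, 3.1]
width: 10.4
```

Request:
{"op": "jog_arm", "data": {
  "grip": 0.026,
  "motion": [
    {"delta_pos": [0.0, 0.0, 0.0], "spin": 0.0},
    {"delta_pos": [0.0, 0.0, 0.0], "spin": 0.0},
    {"delta_pos": [0.0, 0.0, 0.0], "spin": 0.0},
    {"delta_pos": [0.0, 0.0, 0.0], "spin": 0.0}
  ]
}}

```text
time_s: 4.7
ee_pos: [395.1, 233.4, 35.6]
tcp_rot: [0.707, 0.707, 0.0, -0.0]
force: [0.9, 0.2, 0.2]
width: 26.0
```

Request:
{"op": "jog_arm", "data": {
  "motion": [
    {"delta_pos": [0.0, 0.0, 0.03], "spin": 0.0},
    {"delta_pos": [0.0, 0.0, 0.04], "spin": 0.0},
    {"delta_pos": [0.0, 0.0, 0.04], "spin": 0.0},
    {"delta_pos": [0.0, 0.0, 0.04], "spin": 0.0},
    {"delta_pos": [0.0, 0.0, 0.0], "spin": 0.0}
  ]
}}

```text
time_s: 5.2
ee_pos: [396.7, 234.2, 191.1]
tcp_rot: [0.707, 0.707, 0.003, 0.001]
force: [0.3, 0.1, -0.7]
width: 25.6
```

Request:
{"op": "jog_arm", "data": {
  "grip": 0.07,
  "motion": [
    {"delta_pos": [0.01, -0.02, 0.02], "spin": 0.14},
    {"delta_pos": [0.01, -0.02, 0.02], "spin": 0.14},
    {"delta_pos": [0.01, -0.02, 0.0], "spin": 0.14},
    {"delta_pos": [0.01, -0.02, 0.0], "spin": 0.14},
    {"delta_pos": [0.0, -0.02, 0.0], "spin": 0.14}
  ]
}}

```text
time_s: 5.7
ee_pos: [435.8, 132.4, 224.9]
tcp_rot: [0.419, 0.908, -0.0, -0.0]
force: [0.1, 0.4, -0.3]
width: 61.4
```

Request:
{"op": "jog_arm", "data": {
  "motion": [
    {"delta_pos": [0.0, -0.03, 0.0], "spin": 0.14},
    {"delta_pos": [0.0, -0.03, 0.0], "spin": 0.14},
    {"delta_pos": [0.0, -0.03, 0.0], "spin": 0.14},
    {"delta_pos": [0.0, -0.03, 0.0], "spin": 0.14},
    {"delta_pos": [0.0, -0.03, 0.0], "spin": 0.14}
  ]
}}

```text
time_s: 6.2
ee_pos: [435.0, -17.8, 225.0]
tcp_rot: [0.082, 0.997, 0.0, -0.0]
force: [1.3, -0.0, 0.6]
width: 69.8
```

Request:
{"op": "jog_arm", "data": {
  "motion": [
    {"delta_pos": [0.0, -0.03, 0.0], "spin": 0.14},
    {"delta_pos": [0.0, 0.0, 0.0], "spin": 0.03},
    {"delta_pos": [0.0, 0.0, 0.0], "spin": 0.0}
  ]
}}

```text
time_s: 6.5
ee_pos: [435.1, -47.3, 225.0]
tcp_rot: [0.001, 1.0, 0.0, -0.0]
force: [-0.8, -0.6, 0.3]
width: 70.1
```

```bash
python3 - <<'E'
from h import *
t=camera("top");s=camera("scene");z=manip.sense();print(z["ee_pos"],z["tcp_rot"],z["qpos"])
cv2.imwrite("pics/t2.png",t);cv2.imwrite("pics/s2.png",s)
E
```

```text
[435.15190835 -46.4538294  225.22459455] [ 8.64696869e-04  9.99999596e-01  9.09883775e-05 -2.27597642e-04] [-1.64725386e-01 -4.21067342e-01  1.90865748e+00  1.05653613e-04
  1.65448130e+00 -1.73378351e+00]
```

View pics/t2.png

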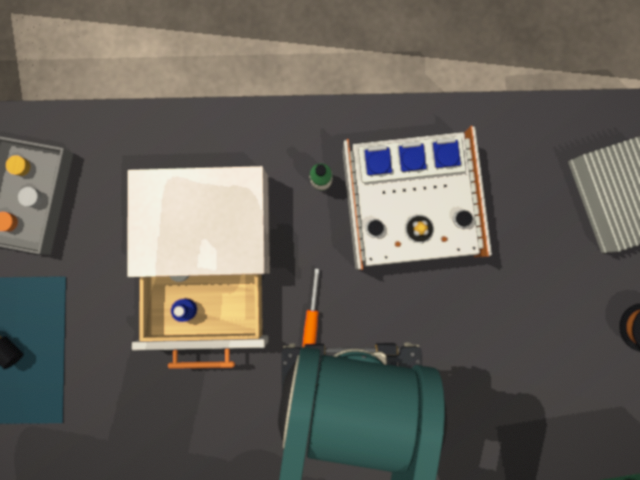

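View pics/s2.png

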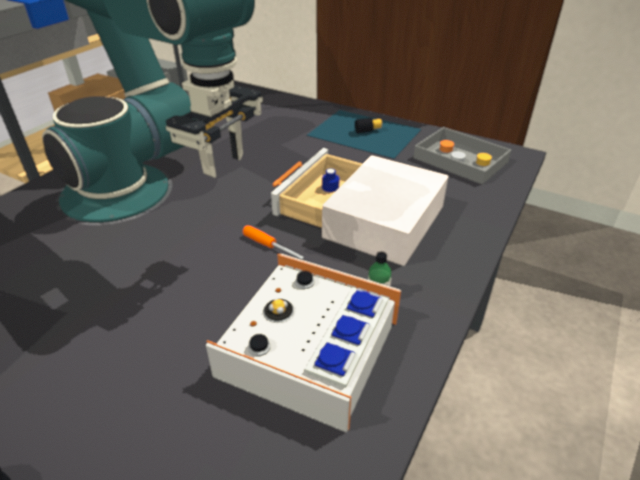

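The drawer is open. The cap shows at (183,311) in top and (331,181) in scene.

```bash
python3 - <<'E'
from h import *
t=cv2.imread("pics/t2.png");s=cv2.imread("pics/s2.png")
cv2.imwrite("pics/c2.png",np.hstack([cv2.resize(t[290:330,160:210],(500,400),interpolation=0),cv2.resize(s[165:200,315:345],(300,350),interpolation=0)[:350].copy() if 0 else cv2.resize(s[160:200,315:345],(300,400),interpolation=0)]))
for nm,im,roi in(("t",t,(160,290,215,330)),("s",s,(310,160,350,200))):
    for b in blobs(im,(105,100,20),(130,255,255),roi,10)[0]: print(nm,b)
E
```

```text
t (array([185. , 309.3]), [172, 299, 24, 22, 310], ((183.5, 309.5), (21.0, 23.0), 90.0))
s (array([330.1, 181.9]), [323, 173, 16, 19, 245], ((330.5, 182.0), (18.0, 15.0), 90.0))
```

View pics/c2.png

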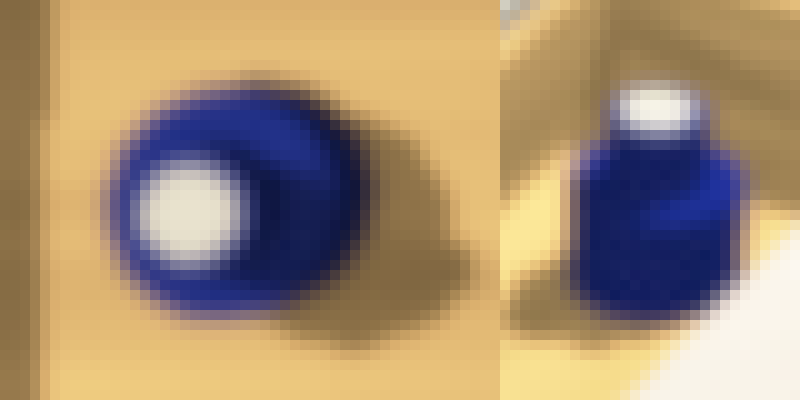

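```bash
python3 - <<'E'
from h import *
def wb(im,roi):
    h=cv2.cvtColor(im,cv2.COLOR_BGR2HSV);x0,y0,x1,y1=roi;k=((h[...,1]<60)&(h[...,2]>140));p=np.argwhere(k[y0:y1,x0:x1]);return p.mean(0)[::-1]+[x0,y0],len(p)
t=cv2.imread("pics/t2.png");s=cv2.imread("pics/s2.png")
a=wb(t,(170,303,190,320));b=wb(s,(324,165,338,176));print(a,b)
x,r=tri(a[0],b[0]);print("knob top",x,r)
for z in(60,65,70):print(z,onz("top",*a[0],z),onz("scene",*b[0],z))
# skirt circle fit in top at shoulder: silhouette
print("stud",tri((420.5,227.4),(278.2,301.4)),onz("top",420.5,227.4,94),onz("scene",278.2,301.4,94))
# bar pinned reference: handle known at TCP (395,~233): 
m=blobs(t,(3,120,100),(18,255,255),(160,355,245,375),20)[1];p=np.argwhere(m>0)[:,::-1];p=p[p[:,1]>=363]
print("bar",np.mean([onz("top",*q,52) for q in p],0))
E
```

```text
(array([177.8877551 , 310.73469388]), 98) (array([330.06976744, 170.25581395]), 43)
knob top [500.42946538 270.51180739  73.03205113] [np.float64(1.0633658746271604), np.float64(1.0633658746273855)]
60 [500.32028339 275.0515974   60.        ] [489.07266043 289.15594547  60.        ]
65 [500.70454668 273.53529749  65.        ] [493.11558338 281.73200851  65.        ]
70 [501.08880998 272.01899759  70.        ] [497.15850633 274.30807155  70.        ]
stud (array([ 653.21759628, -195.25439077,   92.99992899]), [np.float64(0.09405500712298742), np.float64(0.09405500712293625)]) [ 653.20881096 -195.00564824   94.        ] [ 653.72711577 -196.09395032   94.        ]
bar [393.64218096 235.11266722  52.        ]
```

Request:
{"op": "jog_arm", "data": {
  "grip": 0.04,
  "motion": [
    {"delta_pos": [0.0065, 0.0317, 0.0], "spin": 0.0},
    {"delta_pos": [0.0065, 0.0317, 0.0], "spin": 0.0},
    {"delta_pos": [0.0065, 0.0317, 0.0], "spin": 0.0},
    {"delta_pos": [0.0065, 0.0317, 0.0], "spin": 0.0},
    {"delta_pos": [0.0065, 0.0317, 0.0], "spin": 0.0}
  ]
}}

```text
time_s: 7.1
ee_pos: [467.5, 114.0, 225.5]
tcp_rot: [0.0, 1.0, 0.0, 0.0]
force: [1.1, -0.4, -0.5]
width: 40.6
```

Request:
{"op": "jog_arm", "data": {
  "motion": [
    {"delta_pos": [0.0065, 0.0317, 0.0], "spin": 0.0},
    {"delta_pos": [0.0065, 0.0317, 0.0], "spin": 0.0},
    {"delta_pos": [0.0065, 0.0317, 0.0], "spin": 0.0},
    {"delta_pos": [0.0065, 0.0317, 0.0], "spin": 0.0},
    {"delta_pos": [0.0065, 0.0317, 0.0], "spin": 0.0}
  ]
}}

```text
time_s: 7.6
ee_pos: [499.8, 272.6, 225.4]
tcp_rot: [0.0, 1.0, -0.0, -0.0]
force: [-0.2, 0.2, 0.5]
width: 39.9
```

Request:
{"op": "jog_arm", "data": {
  "motion": [
    {"delta_pos": [0.0, 0.0, -0.04], "spin": 0.0},
    {"delta_pos": [0.0, 0.0, -0.04], "spin": 0.0},
    {"delta_pos": [0.0, 0.0, -0.04], "spin": 0.0},
    {"delta_pos": [0.0, 0.0, -0.015], "spin": 0.0},
    {"delta_pos": [0.0, 0.0, 0.0], "spin": 0.0}
  ]
}}

```text
time_s: 8.1
ee_pos: [499.1, 270.4, 88.9]
tcp_rot: [0.0, 1.0, -0.001, -0.002]
force: [0.1, -0.4, 1.5]
width: 39.8
```

```bash
python3 - <<'E'
from h import *
s=camera("scene");t=camera("top");z=manip.sense();print(z["ee_pos"],z["tcp_rot"],z["force"])
cv2.imwrite("pics/s3.png",np.hstack([cv2.resize(s[90:240,250:400],(500,500)),cv2.resize(t[250:370,140:210],(290,500))]))
E
```

```text
[500.70013336 270.89477712  92.42719154] [1.82559315e-04 9.99999660e-01 3.51187282e-04 7.24097624e-04] [-0.28516318  0.37607888  0.18209282]
```

View pics/s3.png

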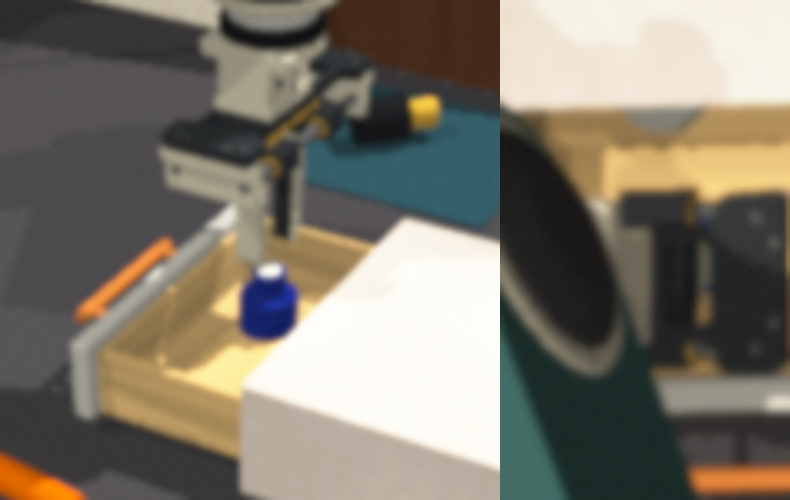

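Fingers straddle the knob on its y sides. Next I'll go down slowly until they touch the shoulder.

Request:
{"op": "jog_arm", "data": {
  "motion": [
    {"delta_pos": [0.0, 0.0, -0.012], "spin": 0.0},
    {"delta_pos": [0.0, 0.0, -0.008], "spin": 0.0},
    {"delta_pos": [0.0, 0.0, -0.006], "spin": 0.0},
    {"delta_pos": [0.0, 0.0, -0.006], "spin": 0.0},
    {"delta_pos": [0.0, 0.0, 0.0], "spin": 0.0}
  ]
}}

```text
time_s: 8.7
ee_pos: [499.9, 270.2, 57.7]
tcp_rot: [0.0, 1.0, -0.0, -0.001]
force: [0.9, 0.5, 0.1]
width: 40.4
```

Request:
{"op": "jog_arm", "data": {
  "motion": [
    {"delta_pos": [0.0, 0.0, -0.002], "spin": 0.0},
    {"delta_pos": [0.0, 0.0, -0.002], "spin": 0.0},
    {"delta_pos": [0.0, 0.0, 0.0], "spin": 0.0}
  ]
}}

```text
time_s: 9.0
ee_pos: [500.2, 270.3, 54.5]
tcp_rot: [0.0, 1.0, -0.0, -0.0]
force: [0.3, -0.1, -0.4]
width: 39.8
```

Request:
{"op": "jog_arm", "data": {
  "motion": [
    {"delta_pos": [0.0, 0.0, -0.001], "spin": 0.0},
    {"delta_pos": [0.0, 0.0, -0.001], "spin": 0.0},
    {"delta_pos": [0.0, 0.0, 0.0], "spin": 0.0}
  ]
}}

```text
time_s: 9.3
ee_pos: [500.1, 270.3, 52.5]
tcp_rot: [0.0, 1.0, -0.0, -0.0]
force: [0.1, -0.1, -0.1]
width: 40.2
```

Request:
{"op": "jog_arm", "data": {
  "motion": [
    {"delta_pos": [0.0, 0.0, -0.001], "spin": 0.0},
    {"delta_pos": [0.0, 0.0, 0.0], "spin": 0.0}
  ]
}}

```text
time_s: 9.5
ee_pos: [500.5, 270.4, 52.2]
tcp_rot: [0.0, 1.0, 0.0, 0.0]
force: [0.7, -1.6, 3.6]
width: 40.0
```

Request:
{"op": "jog_arm", "data": {
  "grip": 0.0,
  "force": 30,
  "motion": [
    {"delta_pos": [0.0, 0.0, 0.0], "spin": 0.0},
    {"delta_pos": [0.0, 0.0, 0.0], "spin": 0.0},
    {"delta_pos": [0.0, 0.0, 0.0], "spin": 0.0},
    {"delta_pos": [0.0, 0.0, 0.0], "spin": 0.0}
  ]
}}

```text
time_s: 9.9
ee_pos: [500.5, 270.4, 52.2]
tcp_rot: [0.0, 1.0, 0.0, 0.0]
force: [0.5, -1.7, 5.3]
width: 25.2
```

Request:
{"op": "jog_arm", "data": {
  "motion": [
    {"delta_pos": [0.0, 0.0, 0.01], "spin": 0.0},
    {"delta_pos": [0.0, 0.0, 0.02], "spin": 0.0},
    {"delta_pos": [0.0, 0.0, 0.04], "spin": 0.0},
    {"delta_pos": [0.0, 0.0, 0.04], "spin": 0.0},
    {"delta_pos": [0.0, 0.0, 0.02], "spin": 0.0}
  ]
}}

```text
time_s: 10.4
ee_pos: [500.7, 270.7, 186.0]
tcp_rot: [0.0, 1.0, 0.001, 0.002]
force: [-0.1, 0.4, -1.1]
width: 25.1
```

Request:
{"op": "jog_arm", "data": {
  "motion": [
    {"delta_pos": [-0.0, -0.03, 0.0], "spin": 0.0},
    {"delta_pos": [0.0, -0.04, 0.0], "spin": 0.0},
    {"delta_pos": [0.0, -0.04, 0.0], "spin": 0.0},
    {"delta_pos": [0.0, -0.04, 0.0], "spin": 0.0},
    {"delta_pos": [0.0, 0.0, 0.0], "spin": 0.0}
  ]
}}

```text
time_s: 10.9
ee_pos: [500.1, 117.0, 182.4]
tcp_rot: [0.002, 1.0, -0.0, 0.0]
force: [0.4, -0.5, -0.2]
width: 25.4
```

```bash
python3 - <<'E'
from h import *
s=camera("scene");t=camera("top");z=manip.sense();print(z["ee_pos"],z["tcp_rot"],z["force"],z["width"],z["time_s"])
cv2.imwrite("pics/s4.png",s)
E
```

```text
[500.20175241 119.7985096  182.24392816] [1.00820738e-03 9.99999440e-01 1.67537733e-04 2.72998442e-04] [ 0.39832451 -0.33309327  0.01923997] 25.198333076553446 11.0
```

View pics/s4.png

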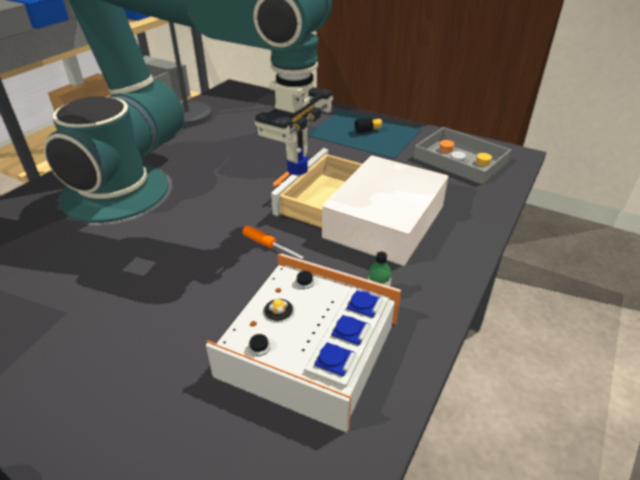

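Request:
{"op": "jog_arm", "data": {
  "motion": [
    {"delta_pos": [0.01275, -0.02625, 0.0], "spin": 0.0},
    {"delta_pos": [0.01275, -0.02625, 0.0], "spin": 0.0},
    {"delta_pos": [0.01275, -0.02625, 0.0], "spin": 0.0},
    {"delta_pos": [0.01275, -0.02625, 0.0], "spin": 0.0}
  ]
}}

```text
time_s: 11.4
ee_pos: [551.7, 15.6, 181.8]
tcp_rot: [-0.001, 1.0, 0.0, 0.0]
force: [-0.1, 0.2, -1.1]
width: 25.4
```

Request:
{"op": "jog_arm", "data": {
  "motion": [
    {"delta_pos": [0.01275, -0.02625, 0.0], "spin": 0.0},
    {"delta_pos": [0.01275, -0.02625, 0.0], "spin": 0.0},
    {"delta_pos": [0.01275, -0.02625, 0.0], "spin": 0.0},
    {"delta_pos": [0.01275, -0.02625, 0.0], "spin": 0.0}
  ]
}}

```text
time_s: 11.8
ee_pos: [603.0, -89.5, 181.7]
tcp_rot: [-0.001, 1.0, 0.0, -0.0]
force: [-0.6, 0.3, -1.3]
width: 25.3
```

Request:
{"op": "jog_arm", "data": {
  "motion": [
    {"delta_pos": [0.01275, -0.02625, 0.0], "spin": 0.0},
    {"delta_pos": [0.01275, -0.02625, 0.0], "spin": 0.0},
    {"delta_pos": [0.01275, -0.02625, 0.0], "spin": 0.0},
    {"delta_pos": [0.01275, -0.02625, 0.0], "spin": 0.0},
    {"delta_pos": [0.0, 0.0, 0.0], "spin": 0.0}
  ]
}}

```text
time_s: 12.3
ee_pos: [654.5, -195.9, 180.8]
tcp_rot: [0.0, 1.0, 0.0, -0.0]
force: [-0.7, 0.4, -0.6]
width: 25.1
```

Request:
{"op": "jog_arm", "data": {
  "motion": [
    {"delta_pos": [0.0, 0.0, -0.02], "spin": 0.0},
    {"delta_pos": [0.0, 0.0, -0.015], "spin": 0.0},
    {"delta_pos": [0.0, 0.0, -0.008], "spin": 0.0},
    {"delta_pos": [0.0, 0.0, 0.0], "spin": 0.0},
    {"delta_pos": [0.0, 0.0, 0.0], "spin": 0.0}
  ]
}}

```text
time_s: 12.8
ee_pos: [653.4, -194.2, 139.2]
tcp_rot: [-0.0, 1.0, -0.0, 0.0]
force: [-0.0, -0.6, -0.5]
width: 25.1
```

```bash
python3 - <<'E'
from h import *
s=camera("scene");t=camera("top");z=manip.sense();print(z["ee_pos"],z["tcp_rot"],z["force"],z["width"],z["time_s"])
cv2.imwrite("pics/s5f.png",s);cv2.imwrite("pics/t5f.png",t)
cv2.imwrite("pics/s5.png",np.hstack([cv2.resize(s[250:350,240:320],(400,500),interpolation=2),cv2.resize(t[190:270,370:470],(400,500))]))
E
```

```text
[ 653.4927226  -194.5665578   139.64918668] [ 4.05346324e-05  9.99999822e-01 -1.94266805e-04  5.63269903e-04] [ 0.6619646  -0.66917468 -1.18900901] 25.151203585224255 12.9
```

View pics/s5.png

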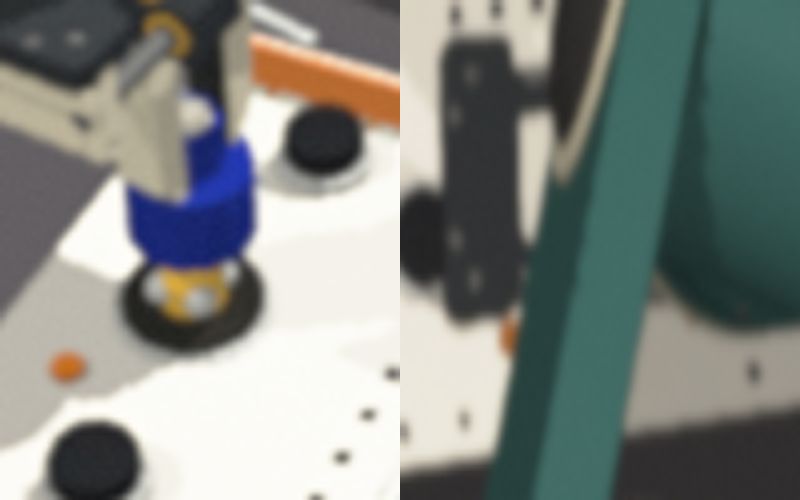

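```bash
python3 - <<'E'
from h import *
s=cv2.imread("pics/s5f.png");c=get_calibration("scene");Ti=np.linalg.inv(c["T"])
def proj(p):
    q=Ti@np.append(p,1);return np.array([c["fx"]*q[0]/q[2]+c["cx"],c["fy"]*q[1]/q[2]+c["cy"]])
h=cv2.cvtColor(s,cv2.COLOR_BGR2HSV);m=cv2.inRange(h,np.array((108,120,30)),np.array((130,255,255)))
for v in range(283,304):
    u=np.where(m[v,255:300]>0)[0]
    if len(u):print(v,u.min()+255,u.max()+255,(u.min()+u.max())/2+255)
for z in(110,125,140):print(z,proj([653.3,-194.8,z]))
th=np.linspace(0,2*np.pi,400)
P=np.array([proj([653.3+23*np.cos(a),-194.8+23*np.sin(a),109.6]) for a in th]);print("bottom rim pred",P.min(0),P.max(0))
print("tip pred",proj([653.2,-195.3,94]))
for z in (76,):
  P=np.array([proj([653.2+26*np.cos(a),-195.3+26*np.sin(a),z]) for a in th]);print("ring pred",P.min(0),P.max(0))
k=(s.max(2)<90)
for v in range(300,322):
    u=np.where(k[v,258:300])[0]
    if len(u):print("ring",v,u.min()+258,u.max()+258)
E
```

```text
283 278 289 283.5
284 278 289 283.5
285 278 289 283.5
286 278 289 283.5
287 278 289 283.5
288 266 289 277.5
289 266 289 277.5
290 266 289 277.5
291 266 289 277.5
292 266 289 277.5
293 267 289 278.0
294 267 289 278.0
295 267 289 278.0
296 267 289 278.0
297 267 288 277.5
298 268 288 278.0
299 269 287 278.0
300 269 287 278.0
301 270 284 277.0
302 270 282 276.0
110 [277.91698636 294.31139564]
125 [277.44679654 288.04395495]
140 [276.96620458 281.63785782]
bottom rim pred [264.55984342 285.21685455] [291.25958138 304.13471943]
tip pred [278.20067591 301.00736162]
ring pred [263.97996136 297.67340538] [293.45693904 319.19962744]
ring 302 288 288
ring 303 269 289
ring 304 268 290
ring 305 267 290
ring 306 266 291
ring 307 265 291
ring 308 265 291
ring 309 265 291
ring 310 264 291
ring 311 265 291
ring 312 265 290
ring 313 265 290
ring 314 265 289
ring 315 266 288
ring 316 267 287
ring 317 268 286
ring 318 270 284
ring 319 272 281
ring 320 276 276
```

The cap hangs centred over the stud: its skirt column is ~278, the ring's ~278. Now down.

Request:
{"op": "jog_arm", "data": {
  "motion": [
    {"delta_pos": [0.0, 0.0, -0.008], "spin": 0.0},
    {"delta_pos": [0.0, 0.0, -0.007], "spin": 0.0},
    {"delta_pos": [0.0, 0.0, -0.005], "spin": 0.0},
    {"delta_pos": [0.0, 0.0, 0.0], "spin": 0.0},
    {"delta_pos": [0.0, 0.0, 0.0], "spin": 0.0}
  ]
}}

```text
time_s: 13.4
ee_pos: [653.1, -194.7, 118.5]
tcp_rot: [0.0, 1.0, 0.0, -0.0]
force: [0.3, -0.0, -0.6]
width: 25.4
```

Request:
{"op": "jog_arm", "data": {
  "motion": [
    {"delta_pos": [0.0, 0.0, -0.003], "spin": 0.0},
    {"delta_pos": [0.0, 0.0, -0.003], "spin": 0.0},
    {"delta_pos": [0.0, 0.0, 0.0], "spin": 0.0},
    {"delta_pos": [0.0, 0.0, 0.0], "spin": 0.0}
  ]
}}

```text
time_s: 13.8
ee_pos: [653.2, -195.1, 113.0]
tcp_rot: [0.0, 1.0, -0.0, 0.0]
force: [-0.8, -3.6, 2.2]
width: 25.3
```

Request:
{"op": "jog_arm", "data": {
  "motion": [
    {"delta_pos": [0.0, -0.001, 0.0], "spin": 0.0},
    {"delta_pos": [0.0, 0.0, 0.0], "spin": 0.0},
    {"delta_pos": [0.0, 0.0, 0.0], "spin": 0.0}
  ]
}}

```text
time_s: 14.1
ee_pos: [653.2, -195.7, 112.7]
tcp_rot: [0.0, 1.0, -0.0, 0.0]
force: [0.3, -2.1, 2.4]
width: 25.1
```

Request:
{"op": "jog_arm", "data": {
  "motion": [
    {"delta_pos": [0.0, 0.0, -0.001], "spin": 0.0},
    {"delta_pos": [0.0, 0.0, 0.0], "spin": 0.0}
  ]
}}

```text
time_s: 14.3
ee_pos: [653.4, -195.9, 112.1]
tcp_rot: [0.0, 1.0, -0.0, 0.0]
force: [-0.4, -3.3, 4.9]
width: 25.3
```

Request:
{"op": "jog_arm", "data": {
  "motion": [
    {"delta_pos": [0.0, -0.001, 0.0], "spin": 0.0},
    {"delta_pos": [0.0, 0.0, 0.0], "spin": 0.0},
    {"delta_pos": [0.0, 0.0, 0.0], "spin": 0.0}
  ]
}}

```text
time_s: 14.6
ee_pos: [653.3, -196.6, 112.0]
tcp_rot: [0.0, 1.0, 0.0, 0.0]
force: [-1.2, -1.2, 5.5]
width: 25.4
```

Request:
{"op": "jog_arm", "data": {
  "motion": [
    {"delta_pos": [0.0, 0.0, -0.001], "spin": 0.0},
    {"delta_pos": [0.0, 0.0, 0.0], "spin": 0.0}
  ]
}}

```text
time_s: 14.8
ee_pos: [653.5, -196.6, 111.6]
tcp_rot: [0.0, 1.0, -0.0, 0.001]
force: [-1.4, -1.3, 9.2]
width: 25.2
```

Request:
{"op": "jog_arm", "data": {
  "motion": [
    {"delta_pos": [0.0, -0.0003, -0.001], "spin": 0.0},
    {"delta_pos": [0.0, 0.0, 0.0], "spin": 0.0}
  ]
}}

```text
time_s: 15.0
ee_pos: [653.6, -196.8, 110.7]
tcp_rot: [0.0, 1.0, -0.0, 0.001]
force: [-1.2, 0.2, 9.9]
width: 25.2
```

Request:
{"op": "jog_arm", "data": {
  "motion": [
    {"delta_pos": [0.0, 0.0, -0.001], "spin": 0.0},
    {"delta_pos": [0.0, 0.0, 0.0], "spin": 0.0}
  ]
}}

```text
time_s: 15.2
ee_pos: [653.5, -196.7, 109.5]
tcp_rot: [0.0, 1.0, 0.0, 0.0]
force: [-0.9, 1.0, 8.9]
width: 25.8
```

Request:
{"op": "jog_arm", "data": {
  "motion": [
    {"delta_pos": [0.0, 0.0, -0.001], "spin": 0.0},
    {"delta_pos": [0.0, 0.0, 0.0], "spin": 0.0}
  ]
}}

```text
time_s: 15.4
ee_pos: [653.2, -196.7, 107.7]
tcp_rot: [0.0, 1.0, 0.0, 0.0]
force: [-0.9, 0.8, 2.7]
width: 25.5
```

Force has dropped from 9.9 to 2.7 N, which is the click. I'll keep pressing.

Request:
{"op": "jog_arm", "data": {
  "motion": [
    {"delta_pos": [0.0, 0.0, -0.001], "spin": 0.0},
    {"delta_pos": [0.0, 0.0, -0.001], "spin": 0.0},
    {"delta_pos": [0.0, 0.0, 0.0], "spin": 0.0}
  ]
}}

```text
time_s: 15.7
ee_pos: [653.1, -196.7, 105.1]
tcp_rot: [0.0, 1.0, 0.0, -0.0]
force: [0.5, 1.2, -0.9]
width: 25.5
```

Request:
{"op": "jog_arm", "data": {
  "motion": [
    {"delta_pos": [0.0, 0.0, -0.001], "spin": 0.0},
    {"delta_pos": [0.0, 0.0, -0.001], "spin": 0.0},
    {"delta_pos": [0.0, 0.0, 0.0], "spin": 0.0}
  ]
}}

```text
time_s: 16.0
ee_pos: [653.1, -196.8, 103.8]
tcp_rot: [0.0, 1.0, 0.0, -0.0]
force: [-2.0, 2.3, 3.8]
width: 25.5
```

Request:
{"op": "jog_arm", "data": {
  "motion": [
    {"delta_pos": [0.0, 0.0, -0.001], "spin": 0.0},
    {"delta_pos": [0.0, 0.0, 0.0], "spin": 0.0}
  ]
}}

```text
time_s: 16.2
ee_pos: [653.2, -196.8, 103.1]
tcp_rot: [0.0, 1.0, 0.0, 0.0]
force: [-2.7, 2.0, 7.2]
width: 25.6
```

Request:
{"op": "jog_arm", "data": {
  "motion": [
    {"delta_pos": [-0.0005, 0.0004, -0.001], "spin": 0.0},
    {"delta_pos": [0.0, 0.0, -0.001], "spin": 0.0},
    {"delta_pos": [0.0, 0.0, 0.0], "spin": 0.0}
  ]
}}

```text
time_s: 16.5
ee_pos: [653.2, -196.7, 102.3]
tcp_rot: [0.0, 1.0, -0.0, 0.001]
force: [-3.6, 1.9, 14.2]
width: 25.2
```

Request:
{"op": "jog_arm", "data": {
  "motion": [
    {"delta_pos": [0.0, 0.0, -0.001], "spin": 0.0},
    {"delta_pos": [0.0, 0.0, 0.0], "spin": 0.0},
    {"delta_pos": [0.0, 0.0, 0.0], "spin": 0.0}
  ]
}}

```text
time_s: 16.8
ee_pos: [653.3, -196.8, 102.2]
tcp_rot: [0.0, 1.0, -0.0, 0.001]
force: [-6.7, 2.2, 20.9]
width: 25.1
```

Request:
{"op": "jog_arm", "data": {
  "motion": [
    {"delta_pos": [-0.0005, 0.0, -0.0008], "spin": 0.0},
    {"delta_pos": [0.0, 0.0, 0.0], "spin": 0.0},
    {"delta_pos": [0.0, 0.0, 0.0], "spin": 0.0},
    {"delta_pos": [0.0, 0.0, 0.0], "spin": 0.0}
  ]
}}

```text
time_s: 17.2
ee_pos: [653.2, -196.8, 102.1]
tcp_rot: [0.0, 1.0, -0.001, 0.002]
force: [-5.4, 4.0, 24.7]
width: 25.2
```

```bash
python3 - <<'E'
from h import *
s=camera("scene");z=manip.sense();print(z["ee_pos"],z["tcp_rot"],z["force"],z["width"],z["time_s"])
cv2.imwrite("pics/s6.png",cv2.resize(s[220:350,230:400],(785,600),interpolation=2))
E
```

```text
[ 653.23965028 -196.7644875   102.14029067] [ 1.18803993e-04  9.99998081e-01 -5.07395457e-04  1.88852185e-03] [-4.83318406  2.98044176 25.01171525] 25.40085164246815 17.25
```

View pics/s6.png

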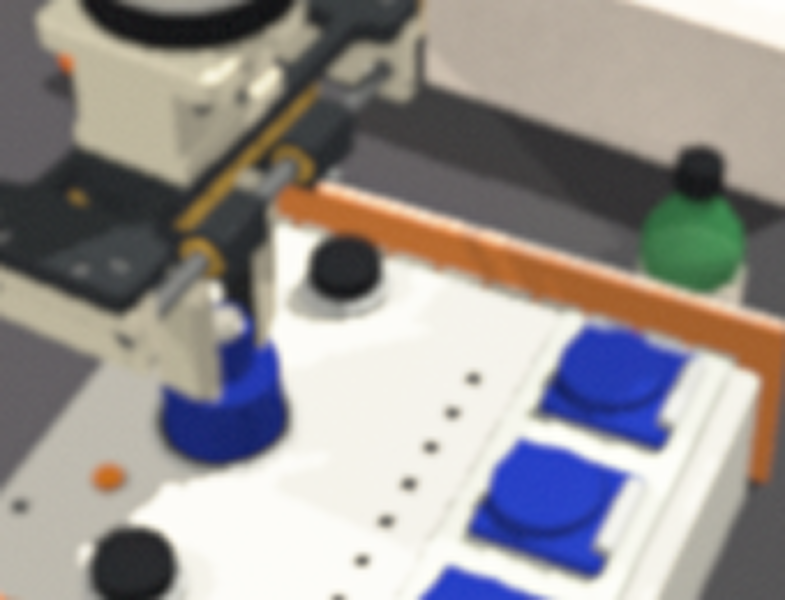

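The cap is seated flat on the ring and upright, and only a thin black rim shows around it. The height has stopped changing at 102.1 mm with 25 N of push, so the seal is at its hard stop.

```bash
python3 - <<'E'
from workcell import manip
print(manip.hand_in()); z=manip.sense();print(z["ee_pos"],z["force"],z["width"],z["time_s"])
E
```

```text
the job is handed in; nothing more can be done
None
the job is handed in; nothing more can be done
```

The job is handed in with the cap clicked onto the stud and the gripper still pressing it against the fully squeezed seal. The hand-in gives no verdict.

- **What I did:** I pinched the handle and pulled the drawer out 125 mm. I then gripped the cap's knob with the fingertips on the shoulder and lowered it onto the stud, shifting about 2 mm in -y when I felt side force. At the click, the push fell from about 10 N to under 3 N. I kept pressing to the hard stop.
- **Last checks (17.25 s):** The fingertips (TCP) were at z = 102.1 mm, which puts the cap's underside about 2 mm above the stud's foot. Height stayed put while the push rose from 21 to 25 N. The tool was within about 0.3° of vertical, and the fingers were closed on the knob at 25.4 mm with the grip set to 30 N. The last picture shows the cap upright and flat on the ring.
- **Disagreements:** My camera position for the stud was about 1.5 mm off in y from where the cap settled. A side force of about 5 N remained at the end.
- **Not checked at the end:** I took no final measurement of the screwdriver or the foot. Neither was touched as far as I saw, and the bottle was upright in the last picture.

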